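# Roll the six-sided grater into its rest, slicing face up

## Task

We are about to shave chocolate for the cupcakes, and the six-sided grater was left lying with its slicing face (three wide slots) underneath. Without picking it up or standing it on end, roll it over face by face to the low steel rest and let it drop fully home between the two rails, lying flat with the slicing face straight up and its body centred lengthwise over the rails. Leave the cupcakes, deli cup and timer where they are.

Things in the scene. Friction and masses are not known exactly. Their poses are not given: they have to be found in the camera images.
- grater_center (a point): Centre of the grater, a hollow six-sided steel tube, 150 mm long, faces 50 mm wide, 86.6 mm across flats, 100 mm across edges, wall 3 mm, 0.4 kg, loose, lying on a face (centre 43.3 mm up). +x: along it to the open end, -x: to the knob. +z: out of the slicing face, the only one with three wide cross slots (others: rows of holes). One face of rolling shifts the centre 50 mm; three bring the slots up.
- grater_knob (a point): Middle of the grater's round black handle knob, on the body's long axis, 105 mm from the body's centre beyond its closed end; 33 mm in diameter, straight over 32 mm of its 52 mm length. At the start it points roughly towards the robot. Same axes as the grater.
- rest_seat (a point): Middle of the rest's seat, on top of its grey plastic plate, 6 mm above the table; z up. The rest is fixed: a frame of 10 mm steel rod, two rails 200 mm long along its x, axes at y = +-34.2 mm, tops 10 mm above the table. Seated, the grater lies flat on the plate with 4 mm play to each rail, centre 43.3 mm above this point. The rest is left or right of the grater, the deli cup on the other side; its sides are alike.
- deli_cup: Clear deli cup, 109 mm across, 72 mm high, origin at the centre of its underside; leave it alone.
- cupcake_a: Right-hand one of two cupcakes behind the work, 76 mm across, 67 mm high, origin at its underside; leave it alone.
- cupcake_b: Left-hand one of the two cupcakes, 76 mm across, 71 mm high, origin at its underside; leave it alone.
- timer: Round kitchen timer, 62 mm across, 44 mm high, behind the work, origin at its underside; leave it alone.

How it is judged:
At the end, for the whole second after the job is handed in: The grater lies between the rails on the rest's plate: slicing face up within 4 degrees, its centre within 10 mm of the rest's middle line and within 30 mm of its middle lengthwise, at most 3 mm above its fully seated height, in line with the rails within 4.5 degrees, untouched (angle between grater_center's own z axis and vertical below 0.07 rad and y of grater_center in the frame of rest_seat between -0.01 and 0.01 m and x of grater_center in the frame of rest_seat between -0.03 and 0.03 m and z of grater_center in the frame of rest_seat below 0.0463 m and angle between the x axis of grater_center and the x axis of rest_seat, either way round below 0.08 rad).
It fails at once if the grater is picked up clear of the table or set on end (it must stay lying down) (height (world z) of grater_center above 0.09 m or angle between grater_center's own x axis and vertical below 1.22 rad or angle between grater_center's own x axis and vertical above 1.92 rad).
It fails at once if the deli cup, a cupcake or the timer is shoved more than 3 cm out of its place (distance of any of deli_cup, cupcake_a, cupcake_b, timer from where it was at the start of the episode above 0.03 m).
It also fails if it takes over 64 s, if anything falls off the work surface, if the arm or the gripper's body presses on something with over 40 N, if the wrist force passes 120 N, or if a joint passes its speed limit or range.

## Robot

A 6-joint arm with a two-finger parallel gripper is mounted at the origin on a cart in front of the work surface, level with it; the furniture and walls round the work are solid. World frame = base frame: x ahead of the robot, y to its left, z up, the work surface at z = 0. Lengths are in m, angles in rad, forces in N, time in s.
With the tool pointing down it reaches from about 0.375 to 0.975 m from the base axis. Payload 3.8 kg.
Tool frame: the origin (TCP) lies on the centre line of the jaws, within the pads' length; the fingertips stand 17 mm ahead of it and the grasp point (between the pads) lies 2 mm behind it (bot.tip_extent is the distance from the TCP to the fingertips, in m); z points along the fingers, y is the line along which they close (so a half turn about z gives the same grasp; the last joint's range is limited). The gripper opens to 85 mm and grips with 20 to 120 N. Pads are 22 mm wide; open, the fingers measure 114 mm over their backs; the gripper's body (76 mm by 85 mm) begins 54 mm behind the grasp point. The pads swing forward as they close: fully open they stand 13 mm farther back than shut.
Start: joints at [-1.243, 0.264, 1.604, -0, 1.274, -0.037], TCP at [0.241, -0.631, 0.219] pointing down, gripper open.
Joint ranges: [-2.63, 2.63], [-0.94, 2.18], [0.31, 2.57], [-1.31, 4.45], [0, 2.66], [-2.55, 2.55]. Speed limits (rad/s): [2.57, 2.57, 3.14, 3.14, 3.14, 3.14].

## Interface

Orientations are given as a rotation vector (axis times angle).
In Python, from workcell import readout, read_camera, finish_job, bot gives the robot as it stands.
- The arm moves only by the tool jog_arm, never from a script. Its argument "deltas" is one flat list of numbers, 7 for each row, row after row: the shift along the tool's x, y, z in m, then the turn, a rotation vector about the tool's x, y, z in degrees, then the gripper command: -1 is shut, 1 is fully open, values between are in proportion. A call has 1 to 8 rows; each row is the pose to reach, as a shift and turn from the pose commanded when the call began, along the tool's axes at that moment; what a row does not reach only later rows make up. A row lasts 1/10 s, in which the tool goes at most 50 mm and 8.59 degrees, less where a joint would pass 70% of its speed; a pose out of reach is approached as far as the arm can. A call with a gripper value outside its range is refused whole. The fingers move at their own pace and stop on an object; "squeeze" is the grip in N (left out, the last holds). Time passes only in rows, so rows that repeat a pose let the fingers close. It gives the time, the measured TCP pose, the force, the opening and the grip force at its end, in the units of the state.
- readout.read_state(): the state, without advancing time (a new reading comes with each control period).
- read_camera(name): name is "side" or "top" or "wrist"; returns a dict with "color" (400x640x3 uint8, blue, green, red), "fx", "fy", "cx", "cy" (pixels), "dist" ([k1, k2, p1, p2, k3] as OpenCV has them; the pictures are not rectified), "origin" and "attitude" of the camera in the world. Camera axes: x right, y down, z forward; pixel columns grow to the right and rows downward; lengths in m; the calibration is good to about 2 mm. A picture is of the moment at which its call begins. There is no depth.
- finish_job(): hands the job in; it is judged then, once.
The state is a dict: "time": time; "q": joint angles; "joint_vel": joint speeds; "joint_torque": joint torques, N m; "tool_pos": TCP position; "tcp_rot": TCP orientation; "wrist_force": force on the tool from outside, world axes, zero at the start; "torque": the same for the moment, N m; "width": opening from 0.0 (shut) to 1.0 (fully open); "grip_force": force on a finger pad.
Only numpy, scipy, OpenCV 4.12 (cv2) and the standard library are available. Lean on these libraries where they do the work, as an engineer would, in place of code of your own. Each camera call takes 0.05 s, during which the arm holds its last target. There are 200 camera calls.

## Working session

There is one attempt and no reset: what is moved stays moved. The work goes in short steps, Python scripts to look and compute and a tool call to move; the robot and the scene stay as the last step left them, time stands still between calls to the robot, and variables do not carry over. Pictures are saved under pics/ and viewed, at most 10 in all, crops included, and the job is handed in when it is done.

Besides the shell and the picture viewer there is one more tool, called by a JSON object that holds its "op" and its "data", one argument or row to a line. jog_arm: Moves the arm, as the interface text tells. Its arguments: {"type":"object","properties":{"deltas":{"type":"array"},"squeeze":{"type":"number"}},"required":["deltas"]}

```bash
mkdir -p pics; ls; python3 - <<'E'
from workcell import readout, read_camera, bot
import cv2,numpy as np
s=readout.read_state(); print({k:np.round(v,3) for k,v in s.items()}, bot.tip_extent)
for n in ["top","side"]:
    c=read_camera(n); cv2.imwrite(f"pics/{n}0.png",c["color"])
    print(n,{k:np.round(c[k],4).tolist() for k in c if k!="color"})
E
```

```text
pics
{'time': np.float64(0.0), 'q': array([-1.243,  0.265,  1.605,  0.   ,  1.274, -0.037]), 'joint_vel': array([ 0.002,  0.001, -0.   , -0.   ,  0.003, -0.002]), 'joint_torque': array([-0.0000e+00, -5.1511e+01, -3.6731e+01, -0.0000e+00,  1.3000e-02,
       -0.0000e+00]), 'tool_pos': array([ 0.241, -0.63 ,  0.218]), 'tcp_rot': array([-3.087e+00, -5.690e-01,  1.000e-03]), 'wrist_force': array([-0.198,  0.406,  0.247]), 'torque': array([ 0.068,  0.027, -0.004]), 'grip_force': np.float64(0.0), 'width': np.float64(1.001)} 0.017
top {'fx': 419.6672, 'fy': 419.6672, 'cx': 320.2821, 'cy': 196.555, 'dist': [-0.0657, 0.0, 0.0, 0.0, 0.0], 'origin': [0.5451, 0.009, 0.9845], 'attitude': [-2.2103, 2.1821, -0.0589]}
side {'fx': 394.1199, 'fy': 394.1199, 'cx': 322.6602, 'cy': 198.9005, 'dist': [-0.0554, 0.0, 0.0, 0.0, 0.0], 'origin': [0.6136, 0.808, 0.3448], 'attitude': [-0.0314, -2.5143, 1.8189]}
```

View pics/top0.png

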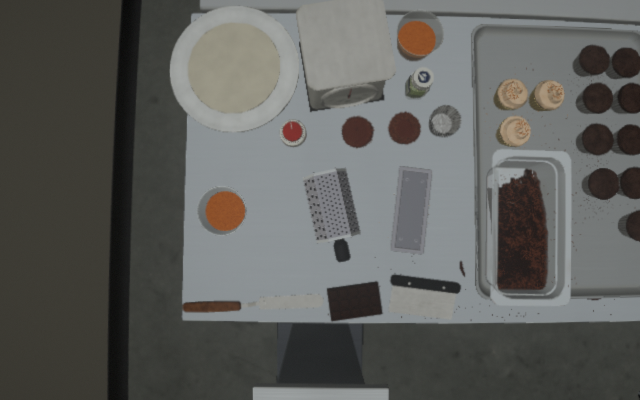

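View pics/side0.png

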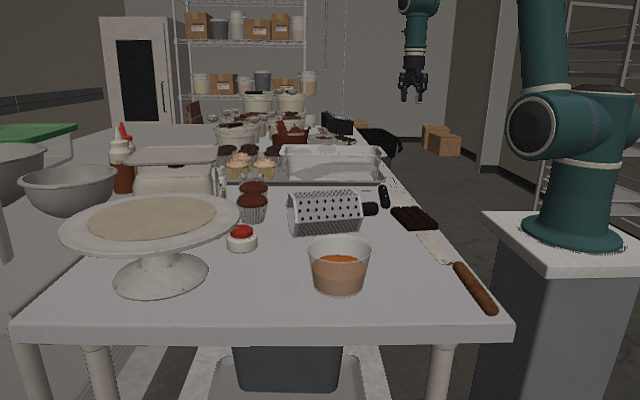

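```bash
cat > h.py <<'E'
import cv2,numpy as np
from scipy.spatial.transform import Rotation as R
from workcell import readout, read_camera, bot
def ray(c,px,z):
    K=np.array([[c["fx"],0,c["cx"]],[0,c["fy"],c["cy"]],[0,0,1]])
    u=cv2.undistortPoints(np.array(px,float).reshape(-1,1,2),K,np.array(c["dist"]))[:,0]
    d=R.from_rotvec(c["attitude"]).apply(np.c_[u,np.ones(len(u))])
    o=np.array(c["origin"]); return o+d*((z-o[2])/d[:,2])[:,None]
def proj(c,P):
    K=np.array([[c["fx"],0,c["cx"]],[0,c["fy"],c["cy"]],[0,0,1]])
    Rt=R.from_rotvec(c["attitude"]).inv(); t=-Rt.apply(c["origin"])
    return cv2.projectPoints(np.array(P,float).reshape(-1,1,3),Rt.as_rotvec(),t,K,np.array(c["dist"]))[0][:,0]
E
python3 - <<'E'
from h import *
c=read_camera("top"); im=c["color"]
cv2.imwrite("pics/crop0.png",cv2.resize(im[155:270,290:450],None,fx=5,fy=5,interpolation=cv2.INTER_CUBIC))
print(ray(c,[[397,166],[431,169],[426,254],[391,250]],0.01).round(4))
E
```

```text
[[ 0.6694 -0.1713  0.01  ]
 [ 0.6635 -0.2515  0.01  ]
 [ 0.465  -0.2399  0.01  ]
 [ 0.4735 -0.1581  0.01  ]]
```

View pics/crop0.png

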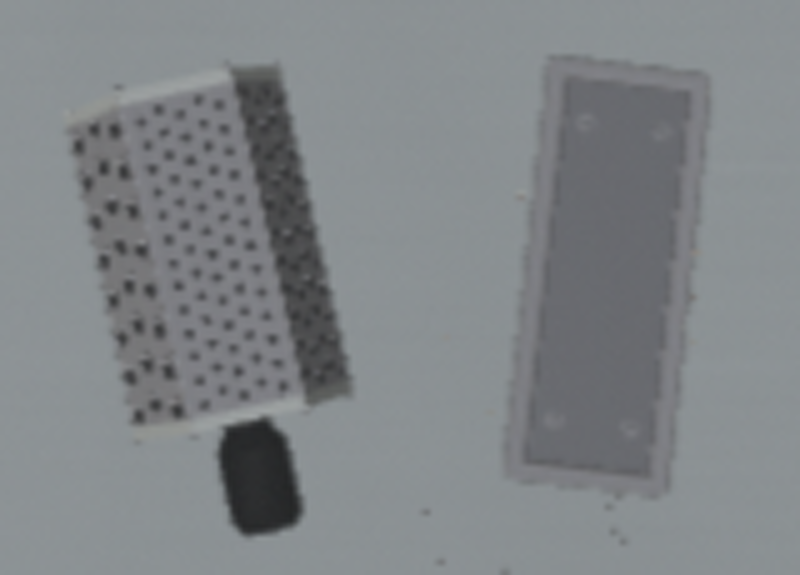

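```bash
python3 - <<'E'
from h import *
c=read_camera("top")
f=lambda p,z:ray(c,np.array(p)/5.+[290-.4,155-.4],z)
def rep(n,a):
    ax=(a[0]+a[1]-a[2]-a[3])/2; print(n,a.mean(0).round(4),"yaw",np.degrees(np.arctan2(ax[1],ax[0])).round(2),"len",np.linalg.norm(ax).round(4),"wid",np.linalg.norm((a[0]-a[1]+a[3]-a[2])/2).round(4))
rep("rest",f([(548,55),(712,75),(668,495),(503,475)],.007))
rep("plate",f([(565,75),(692,93),(653,478),(525,463)],.006))
rep("top",f([(115,90),(230,67),(302,402),(187,424)],.0866))
rep("mid",f([(67,115),(278,66),(350,395),(137,440)],.0433))
k=f([(232,425),(285,425),(300,520),(238,532)],.0433); rep("knob",k)
o=f([(262,532)],.0433);print(o)
E
```

```text
rest [ 0.5683 -0.2056  0.007 ] yaw -5.94 len 0.1978 wid 0.078
plate [ 0.5672 -0.2063  0.006 ] yaw -5.73 len 0.1821 wid 0.0605
top [ 0.5767 -0.0162  0.0866] yaw 12.8 len 0.1466 wid 0.0502
mid [ 0.5745 -0.0173  0.0433] yaw 12.91 len 0.1502 wid 0.0975
knob [ 0.4755 -0.0434  0.0433] yaw 6.59 len 0.0452 wid 0.0258
[[ 0.45033125 -0.04289348  0.0433    ]]
```

```bash
cat >> h.py <<'E'
RC=np.array([.568,-.206,0]); RY=-5.9
def axes(yaw): 
    y=np.radians(yaw); return np.array([np.cos(y),np.sin(y),0])
def rest(x,y,z): return RC+x*axes(RY)+y*axes(RY+90)+[0,0,z]
def tool(C,yaw,a,back=.003,off=-.110):
    """TCP pose for grater centre C (world), yaw deg, tool tilt a deg about the grater axis"""
    u=axes(yaw); R0=np.c_[u,-axes(yaw+90),[0,0,-1]]
    Rt=R.from_rotvec(np.radians(a)*u)*R.from_matrix(R0)
    return C+off*u-back*Rt.as_matrix()[:,2],Rt
def plan(targets):
    s=readout.read_state(); p=np.array(s["tool_pos"]); R0=R.from_rotvec(s["tcp_rot"])
    print("t",round(float(s["time"]),2),"pos",p.round(4),"w",round(float(s["width"]),3),"F",np.round(s["wrist_force"],1))
    for P,Q in targets:
        print(R0.inv().apply(P-p).round(3).tolist()+(R0.inv()*Q).as_rotvec(degrees=True).round(1).tolist())
E
python3 - <<'E'
from h import *
C=np.array([.5757,-.0165,.0433])
plan([tool(C,12.9,0,.12),tool(C,12.9,-30,.12),tool(C,12.9,30,.12)])
E
```

```text
t 0.2 pos [ 0.2406 -0.6301  0.2183] w 1.001 F [-0.7  0.1  0.1]
[0.423, -0.469, 0.056, -0.1, 0.0, 8.0]
[0.431, -0.528, 0.072, -30.0, -2.1, 7.8]
[0.415, -0.41, 0.072, 29.9, 2.1, 7.8]
```

{"op": "jog_arm", "data": {
  "deltas": [0.22,-0.24,0,0,0,4,0.2,0.22,-0.24,0,0,0,4,0.2,0.22,-0.24,0,0,0,4,0.2,0.22,-0.24,0,0,0,4,0.2,0.22,-0.24,0,0,0,4,0.2,0.22,-0.24,0,0,0,4,0.2,0.22,-0.24,0,0,0,4,0.2,0.22,-0.24,0,0,0,4,0.2],
  "squeeze": 100
}}

```text
time: 1.0
tool_pos: [0.3615, -0.3248, 0.2191]
tcp_rot: [-3.106, -0.468, -0.001]
wrist_force: [-0.4, -1.1, -0.8]
width: 0.597
grip_force: 0.0
```

```bash
python3 - <<'E'
from h import *
C=np.array([.5757,-.0165,.0433])
plan([tool(C,12.9,-30,.12)])
E
```

```text
t 1.0 pos [ 0.3615 -0.3248  0.2191] w 0.597 F [-0.4 -1.1 -0.8]
[0.19, -0.299, 0.072, -30.0, -1.1, 4.1]
```

{"op": "jog_arm", "data": {
  "deltas": [0.19,-0.299,0.072,-30,-1,4,0.2,0.19,-0.299,0.072,-30,-1,4,0.2,0.19,-0.299,0.072,-30,-1,4,0.2,0.19,-0.299,0.072,-30,-1,4,0.2,0.19,-0.299,0.072,-30,-1,4,0.2,0.19,-0.299,0.072,-30,-1,4,0.2,0.19,-0.299,0.072,-30,-1,4,0.2,0.19,-0.299,0.072,-30,-1,4,0.2]
}}

```text
time: 1.8
tool_pos: [0.4489, -0.01, 0.152]
tcp_rot: [2.603, 0.293, 0.081]
wrist_force: [0.8, 0.3, 0.8]
width: 0.601
grip_force: 0.0
```

```bash
python3 - <<'E'
from h import *
C=np.array([.5757,-.0165,.0433])
plan([tool(C,12.9,-30,.12),tool(C,12.9,-30,.003)])
cv2.imwrite("pics/wrist1.png",read_camera("wrist")["color"])
E
```

```text
t 1.8 pos [ 0.4489 -0.01    0.152 ] w 0.601 F [0.8 0.3 0.8]
[0.012, -0.024, -0.009, 0.0, -0.1, -0.1]
[0.012, -0.024, 0.108, 0.0, -0.1, -0.1]
```

View pics/wrist1.png

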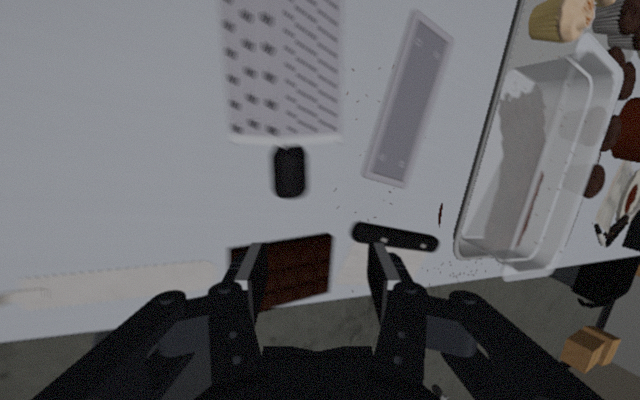

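The wrist view shows the grater upright in the image, the knob at (289,172) between columns 275 and 304, and the rest at (410,100). I'll check the predicted knob against it.

```bash
python3 - <<'E'
from h import *
C=np.array([.5757,-.0165,.0433]);u=axes(12.9)
c=read_camera("wrist")
print(proj(c,[C-.079*u,C-.105*u,C-.131*u]).round(1), proj(c,[rest(.1,0,.01),rest(-.1,0,.01)]).round(1))
m=(c["color"].max(2)<45).astype(np.uint8); m[:140]=0;m[205:]=0;m[:,:255]=0;m[:,320:]=0
ys,xs=np.nonzero(m); print(xs.min(),xs.max(),xs.mean(),ys.min(),ys.max())
plan([tool(C,12.9,-30,.12),tool(C,12.9,-30,.003)])
E
```

```text
[[298.  148.3]
 [298.5 177.2]
 [299.  204.6]] [[445.7  29.6]
 [394.2 189. ]]
283 316 299.8625319693095 140 203
t 1.9 pos [ 0.4505 -0.0071  0.1509] w 0.598 F [ 0.1 -1.1 -0.1]
[0.01, -0.022, -0.008, -0.1, -0.2, 0.3]
[0.01, -0.021, 0.109, -0.1, -0.2, 0.3]
```

{"op": "jog_arm", "data": {
  "deltas": [0.011,-0.022,-0.008,0,0,0,0.2,0.011,-0.022,-0.008,0,0,0,0.2,0.011,-0.022,-0.008,0,0,0,0.2,0.011,-0.022,-0.008,0,0,0,0.2]
}}

```text
time: 2.3
tool_pos: [0.4538, 0.0118, 0.1482]
tcp_rot: [2.603, 0.29, 0.079]
wrist_force: [-0.7, 0.6, -0.1]
width: 0.603
grip_force: 0.0
```

```bash
python3 - <<'E'
from h import *
C=np.array([.5757,-.0165,.0433])
plan([tool(C,12.9,-30,.12),tool(C,12.9,-30,.05),tool(C,12.9,-30,.003)])
E
```

```text
t 2.3 pos [0.4538 0.0118 0.1482] w 0.603 F [-0.7  0.6 -0.1]
[0.003, -0.005, -0.002, 0.0, 0.0, -0.2]
[0.003, -0.005, 0.068, 0.0, 0.0, -0.2]
[0.003, -0.005, 0.115, 0.0, 0.0, -0.2]
```

{"op": "jog_arm", "data": {
  "deltas": [0.003,-0.005,0.03,0,0,0,0.2,0.003,-0.005,0.06,0,0,0,0.2,0.003,-0.005,0.085,0,0,0,0.2,0.003,-0.005,0.105,0,0,0,0.2,0.003,-0.005,0.115,0,0,0,0.2,0.003,-0.005,0.115,0,0,0,0.2,0.003,-0.005,0.115,0,0,0,0.2]
}}

```text
time: 3.0
tool_pos: [0.4692, -0.0383, 0.0467]
tcp_rot: [2.604, 0.291, 0.081]
wrist_force: [1.1, -0.0, -0.1]
width: 0.598
grip_force: 0.0
```

```bash
python3 - <<'E'
from h import *
C=np.array([.5757,-.0165,.0433])
plan([tool(C,12.9,-30,.003)])
E
```

```text
t 3.0 pos [ 0.4692 -0.0383  0.0467] w 0.598 F [ 1.1 -0.  -0.1]
[-0.001, 0.0, 0.001, 0.0, -0.0, -0.2]
```

{"op": "jog_arm", "data": {
  "deltas": [0,0,0.001,0,0,0,-1,0,0,0.001,0,0,0,-1,0,0,0.001,0,0,0,-1,0,0,0.001,0,0,0,-1,0,0,0.001,0,0,0,-1]
}}

```text
time: 3.5
tool_pos: [0.4691, -0.0382, 0.0453]
tcp_rot: [2.604, 0.293, 0.081]
wrist_force: [0.0, 0.2, 0.6]
width: -0.004
grip_force: 0.4
```

```bash
cat >> h.py <<'E'
def grater(z=.0433):
    """current grater centre guess from the grip: tool x along +u"""
    s=readout.read_state(); M=R.from_rotvec(s["tcp_rot"]).as_matrix(); u=M[:,0]
    C=np.array(s["tool_pos"])+.003*M[:,2]+.110*u
    yaw=np.degrees(np.arctan2(u[1],u[0])); d=C-RC
    print("C",C.round(4),"yaw",yaw.round(2),"rest xy",(d@axes(RY)).round(4),(d@axes(RY+90)).round(4)); return C,yaw
E
python3 - <<'E'
from h import *
C,yaw=grater()
z=.0433
# slide to rest frame (0,.170), yaw RY, in 6 steps
T=[]
C1=rest(0,.170,z)
for k in np.arange(1,7)/6: T.append(tool(C*(1-k)+C1*k,yaw+(RY-yaw)*k,-30))
plan(T)
E
```

```text
C [ 0.5767 -0.0152  0.0429] yaw 12.85 rest xy -0.011 0.1907
t 3.5 pos [ 0.4691 -0.0382  0.0453] w -0.004 F [0.  0.2 0.6]
[0.001, -0.002, -0.001, 0.0, -1.6, 2.7]
[0.002, -0.004, -0.002, 0.0, -3.2, 5.4]
[0.004, -0.005, -0.004, 0.0, -4.8, 8.1]
[0.005, -0.007, -0.005, -0.0, -6.3, 10.8]
[0.008, -0.009, -0.006, -0.0, -7.9, 13.5]
[0.01, -0.01, -0.007, -0.0, -9.5, 16.2]
```

```bash
python3 - <<'E'
from h import *
a=read_camera("side"); b=read_camera("top")
A=cv2.resize(a["color"][150:270,260:440],(600,400)); B=cv2.resize(b["color"][140:290,270:470],(533,400))
cv2.imwrite("pics/c2.png",cv2.resize(np.hstack([A,B]),(800,282)))
w=read_camera("wrist");cv2.imwrite("pics/w2.png",w["color"])
E
```

```text
(no output)
```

View pics/c2.png

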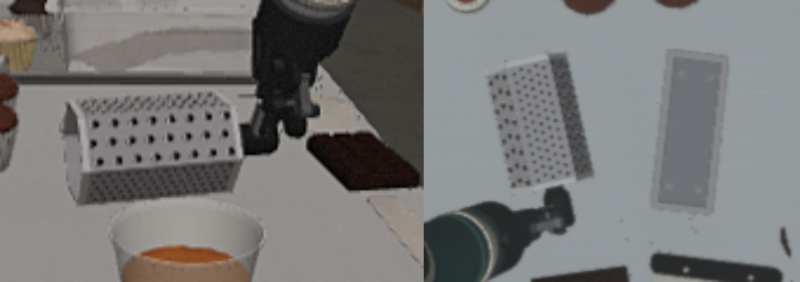

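View pics/w2.png

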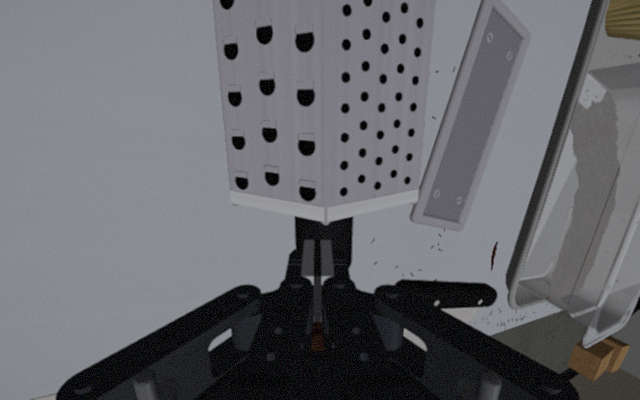

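```bash
python3 - <<'E'
from h import *
C=np.array([.5757,-.0165,.0433]);u=axes(12.9)
P=[C-.075*u+[0,0,.0433],C-.079*u,C-.131*u]; t=[]
for n in ["wrist","side","top"]:
    c=read_camera(n); s=readout.read_state(); M=R.from_rotvec(s["tcp_rot"]).as_matrix(); p=np.array(s["tool_pos"])
    e=np.array([M[:,1]*np.cos(a)+np.cross(u,M[:,1])*np.sin(a) for a in [0]])
    print(n,proj(c,P+[p,p+.017*M[:,2],C-.075*u+axes(102.9)*.05]).round(1).tolist())
w=read_camera("wrist")["color"]; cv2.imwrite("pics/w2c.png",cv2.resize(w[195:345,220:420],None,fx=4,fy=4))
E
```

```text
wrist [[374.4, 210.5], [321.4, 194.0], [321.2, 278.2], [319.2, 246.4], [319.0, 233.9], [227.7, 201.4]]
side [[355.4, 191.1], [356.2, 209.2], [377.3, 207.6], [368.8, 207.8], [367.1, 212.6], [362.2, 217.0]]
top [[338.8, 238.4], [338.3, 239.2], [343.3, 262.1], [340.1, 252.6], [343.5, 251.3], [316.1, 242.2]]
```

View pics/w2c.png

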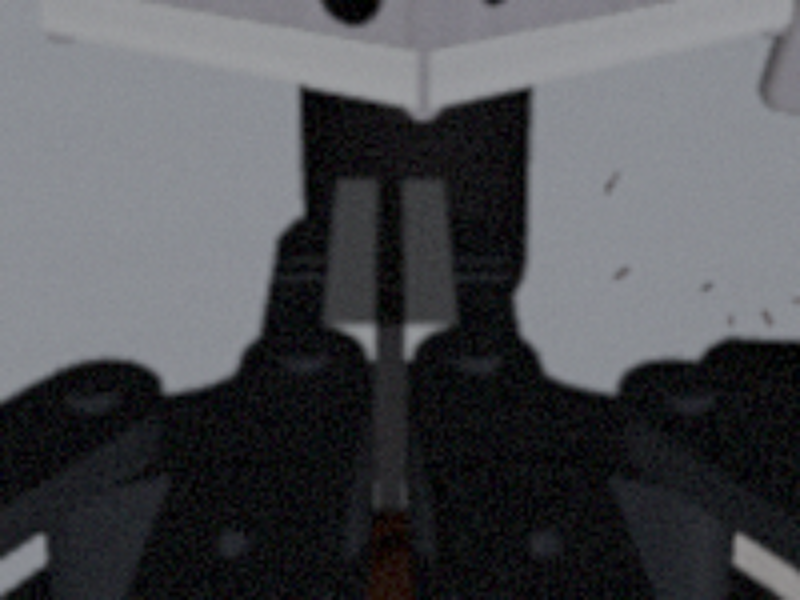

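The close crop shows the shut pads in front of (above) the knob, the body's edge corner at (326,222). So the fingers missed it; I'll check the geometry in tool axes.

```bash
python3 - <<'E'
from h import *
C=np.array([.5757,-.0165,.0433]);u=axes(12.9)
c=read_camera("wrist"); s=readout.read_state(); Rt=R.from_rotvec(s["tcp_rot"]); p=np.array(s["tool_pos"])
o=Rt.inv().apply(np.array(c["origin"])-p); print("cam in tool",o.round(3),"fx",c["fx"])
r=lambda px:Rt.inv().apply((ray(c,[px],0)[0]-c["origin"]))
for n,px in dict(padfront=(320,240),padrear=(320,275.5),knobend=(322,268),apexlow=(326,223),apexup=(326,207)).items():
    d=r(px); print(n,[(round(z,3),(o+d*(z-o[2])/d[2]).round(3)[:2].tolist()) for z in (-.06,-.047,-.03,-.015,0,.017,.03)])
print("apex expected tool",Rt.inv().apply(C-.075*u+.05*(axes(102.9)*.5+np.array([0,0,.866]))-p).round(3))
print("width expected", c["fx"])
np.set_printoptions(suppress=True)
for n,x in dict(padL=(301.5+2),padR=334).items():
    d=r((x,250)); print(n,[(z,(o+d*(z-o[2])/d[2]).round(4)[1]) for z in (-.03,0,.017)])
E
```

```text
cam in tool [ 0.077 -0.001 -0.154] fx 303.8360923579984
padfront [(-0.06, [0.032, -0.0]), (-0.047, [0.026, -0.0]), (-0.03, [0.018, 0.0]), (-0.015, [0.011, 0.0]), (0, [0.004, 0.0]), (0.017, [-0.004, 0.001]), (0.03, [-0.01, 0.001])]
padrear [(-0.06, [0.019, -0.0]), (-0.047, [0.011, 0.0]), (-0.03, [-0.0, 0.0]), (-0.015, [-0.009, 0.0]), (0, [-0.019, 0.0]), (0.017, [-0.029, 0.001]), (0.03, [-0.037, 0.001])]
knobend [(-0.06, [0.022, 0.001]), (-0.047, [0.014, 0.001]), (-0.03, [0.004, 0.001]), (-0.015, [-0.005, 0.001]), (0, [-0.014, 0.002]), (0.017, [-0.024, 0.002]), (0.03, [-0.031, 0.002])]
apexlow [(-0.06, [0.039, 0.002]), (-0.047, [0.033, 0.002]), (-0.03, [0.026, 0.003]), (-0.015, [0.02, 0.003]), (0, [0.014, 0.004]), (0.017, [0.007, 0.004]), (0.03, [0.002, 0.005])]
apexup [(-0.06, [0.044, 0.002]), (-0.047, [0.04, 0.002]), (-0.03, [0.034, 0.003]), (-0.015, [0.029, 0.003]), (0, [0.023, 0.004]), (0.017, [0.017, 0.004]), (0.03, [0.013, 0.004])]
apex expected tool [ 0.034  0.001 -0.047]
width expected 303.8360923579984
padL [(-0.03, np.float64(-0.0073)), (0, np.float64(-0.0088)), (0.017, np.float64(-0.0097))]
padR [(-0.03, np.float64(0.0065)), (0, np.float64(0.0083)), (0.017, np.float64(0.0093))]
```

{"op": "jog_arm", "data": {
  "deltas": [0,0,0,0,0,0,0.2,0,0,0,0,0,0,0.2,0,0,0,0,0,0,0.2,0,0,0.004,0,0,0,0.2],
  "squeeze": 40
}}

```text
time: 4.3
tool_pos: [0.4697, -0.0404, 0.0418]
tcp_rot: [2.604, 0.292, 0.081]
wrist_force: [0.0, 0.6, 0.1]
width: 0.601
grip_force: 0.0
```

```bash
python3 - <<'E'
from h import *
C=np.array([.5757,-.0165,.0433])
plan([tool(C,12.9,-30,.003)])
w=read_camera("wrist")["color"]; cv2.imwrite("pics/w3.png",cv2.resize(w[165:365,180:460],None,fx=2.8,fy=2.8))
E
```

```text
t 4.3 pos [ 0.4697 -0.0404  0.0418] w 0.601 F [0.  0.6 0.1]
[-0.001, 0.001, -0.004, 0.0, -0.1, -0.1]
```

View pics/w3.png

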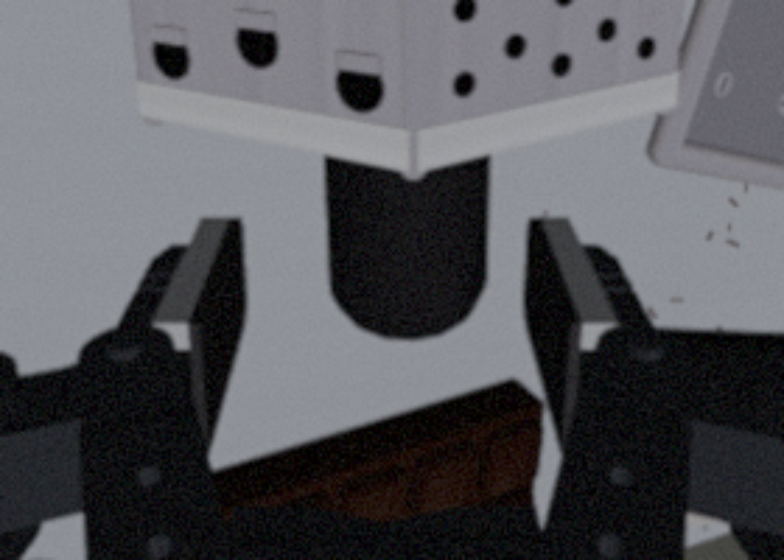

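The view shows the knob (at about (325,250) full-frame) squarely between the open pads; closing again, gently, watching the width.

{"op": "jog_arm", "data": {
  "deltas": [0,0,0,0,0,0,0,0,0,0,0,0,0,-0.1,0,0,0,0,0,0,-0.2,0,0,0,0,0,0,-0.3,0,0,0,0,0,0,-0.4,0,0,0,0,0,0,-0.4],
  "squeeze": 30
}}

```text
time: 4.95
tool_pos: [0.4695, -0.0408, 0.0421]
tcp_rot: [2.603, 0.292, 0.08]
wrist_force: [-0.6, -1.3, 4.7]
width: 0.3
grip_force: 1.9
```

{"op": "jog_arm", "data": {
  "deltas": [0,0,0,0,0,0,-0.5,0,0,0,0,0,0,-0.5,0,0,0,0,0,0,-0.5]
}}

```text
time: 5.25
tool_pos: [0.4696, -0.0416, 0.0431]
tcp_rot: [2.601, 0.291, 0.079]
wrist_force: [-2.5, -3.6, 9.7]
width: 0.248
grip_force: 4.7
```

```bash
python3 - <<'E'
from h import *
C=np.array([.5757,-.0165,.0433])
plan([tool(C,12.9,-30,.003)])
c=read_camera("wrist");w=c["color"]; cv2.imwrite("pics/w4a.png",w)
s=read_camera("side")["color"]
cv2.imwrite("pics/w4.png",np.hstack([cv2.resize(w[165:365,180:460],(560,400))[:,80:480],cv2.resize(s[180:230,340:390],(400,400),interpolation=cv2.INTER_CUBIC)]))
E
```

```text
t 5.25 pos [ 0.4696 -0.0416  0.0431] w 0.248 F [-2.5 -3.6  9.7]
[-0.001, -0.001, -0.004, 0.2, 0.0, -0.1]
```

View pics/w4.png

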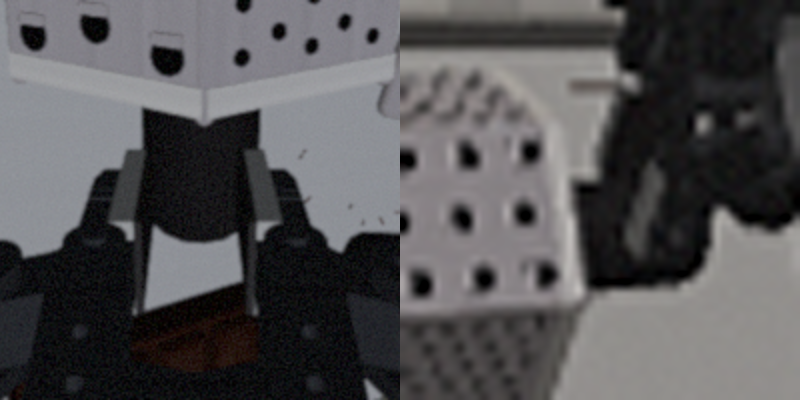

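The pads pinch less than the knob's 33 mm (21 mm) and are pushed outward, so the grip sits above the knob's axis; go deeper, a little farther out and centred.

{"op": "jog_arm", "data": {
  "deltas": [0,0,0,0,0,0,0.2,0,0,0,0,0,0,0.2,-0.008,0.002,0,0,0,0,0.2,-0.008,0.002,0.005,0,0,0,0.2,-0.008,0.002,0.008,0,0,0,0.2,-0.008,0.002,0.008,0,0,0,-0.2,-0.008,0.002,0.008,0,0,0,-0.3,-0.008,0.002,0.008,0,0,0,-0.4]
}}

```text
time: 6.15
tool_pos: [0.4626, -0.0482, 0.0358]
tcp_rot: [2.603, 0.292, 0.079]
wrist_force: [-1.3, -2.5, 2.4]
width: 0.338
grip_force: 29.1
```

{"op": "jog_arm", "data": {
  "deltas": [0,0,0,0,0,0,-0.5,0,0,0,0,0,0,-0.5,0,0,0,0,0,0,-0.5]
}}

```text
time: 6.45
tool_pos: [0.4626, -0.0481, 0.0358]
tcp_rot: [2.603, 0.292, 0.079]
wrist_force: [-2.1, -2.6, 2.7]
width: 0.343
grip_force: 29.3
```

```bash
sed -i 's/back=.003,off=-.110/back=-.0085,off=-.117/; s/+.003\*M\[:,2\]+.110\*u/-.0085*M[:,2]+.117*u/' h.py
python3 - <<'E'
from h import *
C,yaw=grater()
C1=rest(0,.170,C[2]); T=[]
for k in np.arange(1,7)/6: T.append(tool(C*(1-k)+C1*k,yaw+(RY-yaw)*k,-30))
plan(T)
E
```

```text
C [ 0.5758 -0.018   0.0433] yaw 12.81 rest xy -0.0116 0.1878
t 6.45 pos [ 0.4626 -0.0481  0.0358] w 0.343 F [-2.1 -2.6  2.7]
[0.001, -0.003, -0.002, 0.0, -1.6, 2.7]
[0.002, -0.005, -0.003, 0.0, -3.1, 5.4]
[0.004, -0.008, -0.004, 0.0, -4.7, 8.1]
[0.005, -0.01, -0.006, 0.0, -6.3, 10.8]
[0.008, -0.013, -0.007, 0.0, -7.8, 13.5]
[0.01, -0.015, -0.009, 0.0, -9.4, 16.2]
```

{"op": "jog_arm", "data": {
  "deltas": [0.001,-0.003,-0.002,0,-1.6,2.7,-0.5,0.002,-0.005,-0.003,0,-3.1,5.4,-0.5,0.004,-0.008,-0.004,0,-4.7,8.1,-0.5,0.005,-0.01,-0.006,0,-6.3,10.8,-0.5,0.008,-0.013,-0.007,0,-7.8,13.5,-0.5,0.01,-0.015,-0.009,0,-9.4,16.2,-0.5,0.01,-0.015,-0.009,0,-9.4,16.2,-0.5,0.01,-0.015,-0.009,0,-9.4,16.2,-0.5],
  "squeeze": 60
}}

```text
time: 7.25
tool_pos: [0.4695, -0.0281, 0.036]
tcp_rot: [2.616, -0.133, -0.033]
wrist_force: [-1.2, 0.3, 2.6]
width: 0.319
grip_force: 58.7
```

```bash
cat >> h.py <<'E'
def topedges():
    """grater body blob in the top view: bright steel vs table is weak; use black end-face row and holes"""
E
python3 - <<'E'
from h import *
C,yaw=grater()
c=read_camera("top"); im=c["color"]; cv2.imwrite("pics/t5.png",im)
# expected corners of body top face, to be compared with the picture
u=axes(yaw);v=axes(yaw+90)
print(proj(c,[C+.075*u+.025*v+[0,0,.0433],C+.075*u-.025*v+[0,0,.0433],C-.075*u-.025*v+[0,0,.0433],C-.075*u+.025*v+[0,0,.0433]]).round(1).tolist())
T=[]; y0=.170; P=rest(0,y0-.025,0)  # pivot edge
d=C-RC; x0,y0=d@axes(RY),d@axes(RY+90)
for th in np.linspace(0,60,8)[1:]:
    a=np.radians(120-th); # centre angle about pivot, from -y.. 
    T.append(tool(rest(x0,y0-.025-.05*np.cos(a),.05*np.sin(a)) if 0 else rest(x0,y0-.025+.05*np.cos(np.radians(60+th)),.05*np.sin(np.radians(60+th))),RY,-30+th))
plan(T)
E
```

```text
C [ 0.5863 -0.0357  0.0436] yaw -5.81 rest xy 0.0007 0.1713
[[332.8, 163.3], [355.8, 166.0], [348.1, 235.5], [324.9, 232.8]]
t 7.3 pos [ 0.4695 -0.0281  0.036 ] w 0.324 F [ 0.3 -0.2  2.4]
[-0.0, 0.006, 0.0, 8.5, -0.1, 0.0]
[-0.0, 0.012, 0.002, 17.1, -0.1, 0.1]
[-0.0, 0.018, 0.004, 25.6, -0.1, 0.1]
[-0.0, 0.023, 0.007, 34.2, -0.1, 0.1]
[-0.0, 0.028, 0.011, 42.8, -0.1, 0.1]
[-0.0, 0.032, 0.016, 51.4, -0.1, 0.1]
[-0.0, 0.036, 0.021, 59.9, -0.1, 0.1]
```

{"op": "jog_arm", "data": {
  "deltas": [0,0.006,0,8.5,0,0,-0.5,0,0.012,0.001,17,0,0,-0.5,0,0.018,0.003,25.5,0,0,-0.5,0,0.023,0.006,34,0,0,-0.5,0,0.028,0.01,42.5,0,0,-0.5,0,0.032,0.015,51,0,0,-0.5,0,0.036,0.02,59.5,0,0,-0.5,0,0.036,0.021,60,0,0,-0.5]
}}

```text
time: 8.1
tool_pos: [0.4641, -0.0723, 0.0357]
tcp_rot: [-2.61, 0.139, -0.039]
wrist_force: [-4.2, -2.9, 9.0]
width: 0.319
grip_force: 59.5
```

```bash
python3 - <<'E'
from h import *
C,yaw=grater(); s=readout.read_state(); print(np.round(s["wrist_force"],1),np.round(s["torque"],2))
c=read_camera("top"); b=read_camera("side")
A=c["color"][140:290,270:470]; B=b["color"][150:270,260:440]
cv2.imwrite("pics/t6.png",c["color"]);cv2.imwrite("pics/s6.png",b["color"])
E
```

```text
C [ 0.58   -0.089   0.0432] yaw -6.13 rest xy -0.0001 0.1176
[-4.2 -2.9  9. ] [0.31 0.42 0.3 ]
```

```bash
cat >> h.py <<'E'
def lines(c,roi,minlen=45):
    x0,x1,y0,y1=roi; g=cv2.cvtColor(c["color"],cv2.COLOR_BGR2GRAY)[y0:y1,x0:x1]
    g=cv2.GaussianBlur(cv2.resize(g,None,fx=3,fy=3,interpolation=cv2.INTER_CUBIC),(0,0),3)
    L=cv2.createLineSegmentDetector().detect(g)[0][:,0]/3+[x0,y0,x0,y0]
    for l in sorted(L.tolist()):
        if np.hypot(l[2]-l[0],l[3]-l[1])>minlen: print(np.round(l,1).tolist(),"yaw@.087,.043",[np.degrees(np.arctan2(*(np.subtract(*ray(c,[l[:2],l[2:]],z))[1::-1]*[1,1]))).round(1) for z in (.0866,.0433)])
def corners(c,C,yaw):
    u=axes(yaw);v=axes(yaw+90)
    for n,y,z in (("L",.05,0),("TL",.025,.0433),("TR",-.025,.0433),("R",-.05,0)):
        print(n,proj(c,[C+s*.075*u+y*v+[0,0,z] for s in(1,-1)]).round(1).tolist())
E
python3 - <<'E'
from h import *
C,yaw=grater(); c=read_camera("top"); corners(c,C,yaw); lines(c,(310,440,145,250))
plan([tool(C,yaw,30)])
E
```

```text
C [ 0.5798 -0.0886  0.0428] yaw -6.11 rest xy -0.0004 0.118
L [[344.7, 167.7], [336.9, 233.9]]
TL [[357.4, 166.7], [349.4, 236.1]]
TR [[380.5, 169.4], [372.6, 238.8]]
R [[388.6, 173.0], [381.2, 239.2]]
[392.2, 176.0, 381.7, 239.4] yaw@.087,.043 [np.float64(-9.1), np.float64(-9.1)]
t 8.25 pos [ 0.4641 -0.0718  0.0358] w 0.322 F [-3.2 -3.3 10.1]
[-0.0, 0.0, 0.0, -0.0, 0.0, 0.1]
```

```bash
python3 - <<'E'
from h import *
for n in ("t5","t6"):
    c=read_camera("top"); c["color"]=cv2.imread(f"pics/{n}.png"); print(n); lines(c,(310,400,145,250),22)
E
```

```text
t5
[349.0, 232.4, 357.1, 171.9] yaw@.087,.043 [np.float64(172.9), np.float64(172.9)]
[366.3, 172.2, 357.8, 236.0] yaw@.087,.043 [np.float64(-7.1), np.float64(-7.1)]
t6
[377.6, 213.0, 384.0, 174.1] yaw@.087,.043 [np.float64(171.0), np.float64(171.0)]
[391.9, 175.9, 381.6, 239.4] yaw@.087,.043 [np.float64(-8.9), np.float64(-8.9)]
```

```bash
python3 - <<'E'
from h import *
C=rest(0,.1215-.117*0,.0433); K=C-.117*axes(RY)
plan([tool(K+.117*axes(-3.0),-3.0,30)])
E
```

```text
t 8.35 pos [ 0.4644 -0.0717  0.036 ] w 0.316 F [-4.4 -4.6  8.1]
[-0.0, -0.002, 0.001, 0.1, -1.5, -2.5]
```

{"op": "jog_arm", "data": {
  "deltas": [0,-0.001,-0.001,0,-0.8,-1.3,-0.5,0,-0.002,0,0,-1.5,-2.5,-0.5,0,-0.002,0,0,-1.5,-2.5,-0.5,0,-0.002,0,0,-1.5,-2.5,-0.5],
  "squeeze": 110
}}

```text
time: 8.75
tool_pos: [0.4652, -0.0686, 0.0368]
tcp_rot: [-2.618, 0.068, -0.019]
wrist_force: [0.5, -3.5, 3.2]
width: 0.293
grip_force: 106.7
```

```bash
python3 - <<'E'
from h import *
C,yaw=grater(); c=read_camera("top"); corners(c,rest(0,.121,.0433),RY); lines(c,(310,400,145,250),22)
s=readout.read_state(); print(np.round(s["wrist_force"],1),s["width"])
E
```

```text
C [ 0.5818 -0.0789  0.0443] yaw -2.99 rest xy 0.0007 0.1278
L [[343.3, 167.4], [335.7, 233.7]]
TL [[356.0, 166.3], [348.2, 235.8]]
TR [[379.0, 169.0], [371.4, 238.5]]
R [[387.3, 172.6], [380.1, 238.8]]
[385.7, 173.5, 379.1, 237.7] yaw@.087,.043 [np.float64(-5.6), np.float64(-5.6)]
[ 1.  -3.5  1.9] 0.2882315781944408
```

```bash
python3 - <<'E'
from h import *
C=rest(0,.1225,.0433)
plan([tool(C,RY,30,.06),tool(C,RY,0,.065),tool(C,RY,-30,.065)])
E
```

```text
t 8.8 pos [ 0.4652 -0.0685  0.0368] w 0.288 F [ 1.  -3.5  1.9]
[-0.002, -0.0, -0.067, 0.1, 1.4, 2.5]
[-0.001, -0.033, -0.064, -29.9, 0.7, 2.8]
[0.001, -0.056, -0.04, -59.9, -0.1, 3.0]
```

{"op": "jog_arm", "data": {
  "deltas": [0,0,0,0,0,0,0.2,0,0,0,0,0,0,0.2,0,0,0,0,0,0,0.2,0,0,-0.03,0,0,0,0.2,0,0,-0.067,0,1.4,2.5,0.2,0,-0.01,-0.07,-8,1.2,2.6,0.2,0,-0.02,-0.068,-16,1,2.7,0.2,0,-0.03,-0.066,-24,1,2.8,0.2]
}}

```text
time: 9.6
tool_pos: [0.465, -0.0765, 0.1103]
tcp_rot: [-3.038, 0.163, -0.015]
wrist_force: [-0.1, -0.0, -0.4]
width: 0.601
grip_force: 0.0
```

```bash
python3 - <<'E'
from h import *
C=rest(0,.1225,.0433)
plan([tool(C,RY,-30,.065)])
c=read_camera("top"); corners(c,rest(0,.121,.0433),RY); lines(c,(310,400,145,250),22)
E
```

```text
t 9.6 pos [ 0.465  -0.0765  0.1103] w 0.601 F [-0.1 -0.  -0.4]
[-0.001, -0.036, 0.014, -35.7, -0.2, -0.3]
L [[343.3, 167.4], [335.7, 233.7]]
TL [[356.0, 166.3], [348.2, 235.8]]
TR [[379.0, 169.0], [371.4, 238.5]]
R [[387.3, 172.6], [380.1, 238.8]]
[386.0, 173.5, 379.2, 237.7] yaw@.087,.043 [np.float64(-5.7), np.float64(-5.7)]
```

{"op": "jog_arm", "data": {
  "deltas": [0,-0.007,0.001,-7.2,0,0,0.2,0,-0.014,0.003,-14.4,0,0,0.2,0,-0.021,0.006,-21.6,0,0,0.2,0,-0.029,0.01,-28.8,0,0,0.2,0,-0.036,0.014,-36,0,0,0.2,0,-0.036,0.014,-36,0,0,0.2,0,-0.036,0.014,-36,0,0,0.2]
}}

```text
time: 10.35
tool_pos: [0.4672, -0.0374, 0.0977]
tcp_rot: [2.616, -0.131, -0.039]
wrist_force: [0.7, 0.2, 0.1]
width: 0.599
grip_force: 0.0
```

```bash
cat >> h.py <<'E'
def knobcheck(C,yaw):
    u=axes(yaw); c=read_camera("wrist"); q=proj(c,[C-.085*u,C-.105*u,C-.125*u]); 
    for p in q:
        r=c["color"][int(round(p[1])),:,:].max(1).astype(int); x=int(p[0]); a=b=x
        while r[a]<70 and a>0:a-=1
        while r[b]<70 and b<639:b+=1
        print("knob pred",p.round(1),"seen",a+1,b-1,"mid",(a+b)/2)
E
python3 - <<'E'
from h import *
C=rest(0,.1225,.0433)
knobcheck(C,RY)
plan([tool(C,RY,-30,.065),tool(C,RY,-30)])
E
```

```text
knob pred [323.2 165.5] seen 324 322 mid 323.0
knob pred [323.  191.8] seen 301 343 mid 322.0
knob pred [322.8 216.8] seen 305 339 mid 322.0
t 10.4 pos [ 0.4676 -0.0383  0.0984] w 0.605 F [-0.4 -1.1  0.7]
[0.0, 0.002, -0.0, -0.1, 0.0, 0.0]
[0.0, 0.002, 0.073, -0.1, 0.0, 0.0]
```

{"op": "jog_arm", "data": {
  "deltas": [0,0.001,0.02,0,0,0,0.2,0,0.001,0.045,0,0,0,0.2,0,0.001,0.065,0,0,0,0.2,0,0.001,0.073,0,0,0,0.2,0,0.001,0.073,0,0,0,0,0,0.001,0.073,0,0,0,-0.3,0,0.001,0.073,0,0,0,-0.5,0,0.001,0.073,0,0,0,-0.5],
  "squeeze": 110
}}

```text
time: 11.2
tool_pos: [0.4649, -0.0757, 0.0377]
tcp_rot: [2.614, -0.137, -0.033]
wrist_force: [-2.2, -0.6, 5.3]
width: 0.277
grip_force: 106.4
```

```bash
cat >> h.py <<'E'
def roll(y0,x0=0,a0=-30,yaw=RY,lift=.0):
    T=[]
    for th in np.linspace(0,60,8)[1:]:
        b=np.radians(60+th); T.append(tool(rest(x0,y0-.025+.05*np.cos(b),.05*np.sin(b)+lift),yaw,a0+th))
    plan(T)
E
python3 - <<'E'
from h import *
C,yaw=grater(); d=C-RC
c=read_camera("top"); corners(c,rest(0,.121,.0433),RY); lines(c,(310,400,145,250),22)
roll(d@axes(RY+90),d@axes(RY),yaw=yaw)
E
```

```text
C [ 0.5817 -0.0836  0.0453] yaw -5.96 rest xy 0.0011 0.1232
L [[343.3, 167.4], [335.7, 233.7]]
TL [[356.0, 166.3], [348.2, 235.8]]
TR [[379.0, 169.0], [371.4, 238.5]]
R [[387.3, 172.6], [380.1, 238.8]]
[373.1, 219.4, 376.4, 186.5] yaw@.087,.043 [np.float64(174.5), np.float64(174.5)]
[386.0, 173.5, 379.1, 237.7] yaw@.087,.043 [np.float64(-5.8), np.float64(-5.8)]
t 11.25 pos [ 0.4649 -0.0757  0.0377] w 0.274 F [-2.6 -1.8  6.7]
[-0.0, 0.005, 0.002, 8.6, -0.1, -0.0]
[0.0, 0.011, 0.003, 17.2, -0.1, -0.0]
[0.0, 0.017, 0.006, 25.8, -0.1, -0.0]
[0.0, 0.022, 0.009, 34.4, -0.1, -0.0]
[0.0, 0.027, 0.013, 42.9, -0.1, -0.0]
[0.0, 0.032, 0.017, 51.5, -0.1, 0.0]
[0.0, 0.035, 0.022, 60.1, -0.1, 0.0]
```

{"op": "jog_arm", "data": {
  "deltas": [0,0.006,0,8.5,0,0,-0.5,0,0.012,0.001,17,0,0,-0.5,0,0.018,0.003,25.5,0,0,-0.5,0,0.023,0.006,34,0,0,-0.5,0,0.028,0.01,42.5,0,0,-0.5,0,0.032,0.015,51,0,0,-0.5,0,0.036,0.02,59.5,0,0,-0.5,0,0.036,0.02,60,0,0,-0.5]
}}

```text
time: 12.05
tool_pos: [0.4611, -0.1192, 0.0373]
tcp_rot: [-2.611, 0.139, -0.043]
wrist_force: [-1.2, -1.9, 4.2]
width: 0.277
grip_force: 108.5
```

```bash
python3 - <<'E'
from h import *
C,yaw=grater(); c=read_camera("top"); corners(c,rest(0,.071,.0433),RY); lines(c,(330,415,145,250),22)
s=readout.read_state(); print(np.round(s["wrist_force"],1),s["width"])
E
```

```text
C [ 0.5769 -0.136   0.0451] yaw -6.16 rest xy 0.0017 0.0705
L [[365.3, 170.0], [357.9, 236.3]]
TL [[379.0, 169.0], [371.4, 238.5]]
TR [[402.0, 171.7], [394.6, 241.1]]
R [[409.2, 175.2], [402.2, 241.4]]
[394.6, 237.0, 401.9, 176.1] yaw@.087,.043 [np.float64(173.4), np.float64(173.4)]
[-1.5 -1.7  5.9] 0.2705838477233522
```

{"op": "jog_arm", "data": {
  "deltas": [0,0,0,0,0,0,0.2,0,0,0,0,0,0,0.2,0,0,0,0,0,0,0.2,0,0,-0.03,0,0,0,0.2,0,0,-0.067,0,0,0,0.2,0,-0.01,-0.07,-8,0,0,0.2,0,-0.02,-0.068,-16,0,0,0.2,0,-0.03,-0.066,-24,0,0,0.2]
}}

```text
time: 12.9
tool_pos: [0.4606, -0.1238, 0.111]
tcp_rot: [-3.039, 0.159, -0.018]
wrist_force: [-0.6, 0.3, -1.4]
width: 0.596
grip_force: 0.0
```

```bash
python3 - <<'E'
from h import *
C=rest(0.0,.071,.0433)
plan([tool(C,RY,-30,.065)])
c=read_camera("top"); lines(c,(330,415,145,250),22)
E
```

```text
t 12.9 pos [ 0.4606 -0.1238  0.111 ] w 0.596 F [-0.6  0.3 -1.4]
[-0.002, -0.031, 0.015, -35.6, -0.3, -0.2]
[396.3, 221.5, 399.2, 197.6] yaw@.087,.043 [np.float64(173.4), np.float64(173.4)]
```

{"op": "jog_arm", "data": {
  "deltas": [0,-0.006,0.001,-7.2,0,0,0.2,0,-0.012,0.003,-14.4,0,0,0.2,0,-0.018,0.006,-21.6,0,0,0.2,-0.001,-0.025,0.01,-28.8,0,0,0.2,-0.002,-0.031,0.015,-36,0,0,0.2,-0.002,-0.031,0.015,-36,0,0,0.2,-0.002,-0.031,0.015,-36,0,0,0.2,-0.002,-0.031,0.015,-36,0,0,0.2]
}}

```text
time: 13.75
tool_pos: [0.4608, -0.0911, 0.0977]
tcp_rot: [2.616, -0.136, -0.034]
wrist_force: [-0.2, -0.7, 1.1]
width: 0.602
grip_force: 0.0
```

```bash
python3 - <<'E'
from h import *
C=rest(0,.071,.0433)
knobcheck(C,RY)
plan([tool(C,RY,-30,.065),tool(C,RY,-30)])
c=read_camera("wrist"); w=c["color"]; q=read_camera("top")["color"]
cv2.imwrite("pics/v10.png",np.hstack([cv2.resize(w,(400,250)),cv2.resize(q[150:275,300:500],(400,250),interpolation=cv2.INTER_CUBIC)]))
E
```

```text
knob pred [320.1 164.9] seen 299 337 mid 318.0
knob pred [320.  191.4] seen 297 338 mid 317.5
knob pred [320.  216.5] seen 301 334 mid 317.5
t 13.8 pos [ 0.4609 -0.0916  0.098 ] w 0.599 F [ 0.3 -0.4 -0.5]
[0.001, 0.0, -0.002, -0.1, -0.1, -0.2]
[0.001, 0.0, 0.072, -0.1, -0.1, -0.2]
```

{"op": "jog_arm", "data": {
  "deltas": [0,-0.001,0.02,0,0,0,0.2,0,-0.001,0.045,0,0,0,0.2,0,-0.001,0.065,0,0,0,0.2,0,-0.001,0.073,0,0,0,0.2,0,-0.001,0.073,0,0,0,0,0,-0.001,0.073,0,0,0,-0.3,0,-0.001,0.073,0,0,0,-0.5,0,-0.001,0.073,0,0,0,-0.5]
}}

```text
time: 14.7
tool_pos: [0.4575, -0.1267, 0.0349]
tcp_rot: [2.613, -0.137, -0.034]
wrist_force: [-3.1, -2.2, 5.5]
width: 0.302
grip_force: 105.9
```

```bash
python3 - <<'E'
from h import *
C,yaw=grater(); d=C-RC; x0,y0=d@axes(RY),d@axes(RY+90); dz=C[2]-.0433
c=read_camera("top"); corners(c,rest(0,.071,.0433),RY); lines(c,(330,415,145,250),22)
# last roll: pivot edge path over the rail (rest y,z of edge), new face leading up by phi=60-th
Y=np.array([y0-.025]*3+[.046,.040,.034,.029,.0250]); T=[]
def zmin(py,phi): # lowest edge height so that face clears rail circle (34.2,5) r5 and table/plate
    # face goes from edge towards -y rising by phi
    f=np.radians(phi); best=0 if py>.029 else .006
    zz=np.linspace(0,.02,401)
    for z in zz:
        ok=True; s=np.linspace(0,.05,101); d=np.hypot(py-s*np.cos(f)-.0342,z+s*np.sin(f)-.005)
        g=np.radians(phi+120); d2=np.hypot(py-s*np.cos(g)-.0342,z+s*np.sin(g)-.005)
        if z>=best and min(d.min(),d2.min())>=.005: return z
    return .02
th=[8.6,17.2,25.8,34.4,43,51,56,60]
for py,t in zip(Y,th):
    z=zmin(py,60-t); b=np.radians(60+t); print(round(py,4),t,round(z,4),"cz",round(z+.05*np.sin(b),4))
    T.append(tool(rest(x0,py+.05*np.cos(b),z+.05*np.sin(b)+dz),yaw+(RY-yaw)*t/60,-30+t))
plan(T)
E
```

```text
C [ 0.5743 -0.1346  0.0425] yaw -5.96 rest xy -0.0011 0.0717
L [[365.3, 170.0], [357.9, 236.3]]
TL [[379.0, 169.0], [371.4, 238.5]]
TR [[402.0, 171.7], [394.6, 241.1]]
R [[409.2, 175.2], [402.2, 241.4]]
[394.7, 235.1, 401.7, 175.2] yaw@.087,.043 [np.float64(173.5), np.float64(173.5)]
0.0467 8.6 0.0 cz 0.0466
0.0467 17.2 0.0002 cz 0.049
0.0467 25.8 0.0026 cz 0.0524
0.046 34.4 0.0049 cz 0.0548
0.04 43 0.0085 cz 0.0572
0.034 51 0.01 cz 0.0567
0.029 56 0.0062 cz 0.0512
0.025 60 0.006 cz 0.0493
t 14.75 pos [ 0.4575 -0.1267  0.0349] w 0.298 F [-3.1 -2.1  6.6]
[-0.0, 0.006, 0.0, 8.7, -0.1, -0.0]
[0.0, 0.013, 0.001, 17.3, -0.1, -0.0]
[0.0, 0.019, 0.002, 25.9, -0.1, -0.0]
[0.0, 0.027, 0.003, 34.5, -0.1, -0.0]
[0.0, 0.039, 0.007, 43.1, -0.1, -0.0]
[0.0, 0.048, 0.013, 51.1, -0.1, -0.0]
[0.0, 0.053, 0.022, 56.1, -0.1, -0.0]
[0.0, 0.058, 0.026, 60.1, -0.1, -0.0]
```

{"op": "jog_arm", "data": {
  "deltas": [0,0.006,0,8.5,0,0,-0.5,0,0.013,0,17,0,0,-0.5,0,0.019,0.001,25.5,0,0,-0.5,0,0.027,0.002,34,0,0,-0.5,0,0.039,0.006,42.5,0,0,-0.5,0,0.048,0.012,51,0,0,-0.5,0,0.051,0.014,53,0,0,-0.5,0,0.053,0.016,54,0,0,-0.5]
}}

```text
time: 15.55
tool_pos: [0.4519, -0.1828, 0.0456]
tcp_rot: [-2.719, 0.146, -0.034]
wrist_force: [1.5, 0.3, -2.7]
width: 0.298
grip_force: 106.5
```

```bash
python3 - <<'E'
from h import *
C,yaw=grater(); s=readout.read_state(); print(np.round(s["wrist_force"],1),s["width"])
plan([tool(rest(-.001,.001,.0563),RY,29),tool(rest(-.001,0,.0495),RY,30)])
c=read_camera("top"); corners(c,rest(0,0,.0493),RY); lines(c,(350,450,145,265),22)
E
```

```text
C [ 0.5678 -0.1988  0.0536] yaw -6.18 rest xy -0.0009 0.0071
[ 1.5  0.3 -2.7] 0.2979278435850721
t 15.55 pos [ 0.4519 -0.1828  0.0456] w 0.298 F [ 1.5  0.3 -2.7]
[-0.0, 0.004, -0.005, 5.0, -0.2, -0.2]
[-0.0, 0.008, 0.0, 6.0, -0.2, -0.2]
L [[397.0, 173.4], [389.8, 240.0]]
TL [[412.2, 172.6], [404.9, 242.4]]
TR [[435.2, 175.3], [428.1, 245.0]]
R [[440.9, 178.6], [434.1, 245.1]]
[438.1, 178.5, 431.6, 242.3] yaw@.087,.043 [np.float64(-5.9), np.float64(-5.9)]
```

{"op": "jog_arm", "data": {
  "deltas": [0,0.004,-0.003,3,0,0,-0.5,0,0.007,-0.003,5,0,0,-0.5,0,0.008,-0.001,6,0,0,-0.5,0,0.008,0,6,0,0,-0.5,0,0.008,0,6,0,0,-0.5,0,0.008,0,6,0,0,-0.5]
}}

```text
time: 16.2
tool_pos: [0.4506, -0.1864, 0.0429]
tcp_rot: [-2.615, 0.134, -0.037]
wrist_force: [-0.7, -0.1, -1.1]
width: 0.301
grip_force: 106.8
```

```bash
python3 - <<'E'
from h import *
C,yaw=grater(); s=readout.read_state(); print(np.round(s["wrist_force"],1),s["width"])
plan([tool(rest(-.001,0,.0493),RY,30)])
c=read_camera("top"); corners(c,rest(0,0,.0493),RY); lines(c,(350,450,145,265),22)
E
```

```text
C [ 0.5665 -0.2026  0.0504] yaw -5.88 rest xy -0.0018 0.0032
[-0.7 -0.1 -1.1] 0.3006329806686693
t 16.2 pos [ 0.4506 -0.1864  0.0429] w 0.301 F [-0.7 -0.1 -1.1]
[0.001, 0.003, -0.001, 0.0, -0.0, 0.0]
L [[397.0, 173.4], [389.8, 240.0]]
TL [[412.2, 172.6], [404.9, 242.4]]
TR [[435.2, 175.3], [428.1, 245.0]]
R [[440.9, 178.6], [434.1, 245.1]]
[416.9, 258.5, 444.5, 260.0] yaw@.087,.043 [np.float64(87.2), np.float64(87.2)]
[427.4, 238.6, 433.5, 178.6] yaw@.087,.043 [np.float64(174.2), np.float64(174.2)]
[439.1, 178.5, 432.7, 244.0] yaw@.087,.043 [np.float64(-5.7), np.float64(-5.7)]
```

{"op": "jog_arm", "data": {
  "deltas": [0,0.003,0,0,0,0,-0.5,0,0.003,0.001,0,0,0,-0.5,0,0.003,0.001,0,0,0,-0.5,0,0.003,0.001,0,0,0,0.1,0,0.003,0.001,0,0,0,0.2,0,0.003,0.001,0,0,0,0.2,0,0.003,-0.03,0,0,0,0.2,0,0.003,-0.08,0,0,0,0.2]
}}

```text
time: 17.05
tool_pos: [0.4439, -0.227, 0.1086]
tcp_rot: [-2.61, 0.135, -0.029]
wrist_force: [1.3, -0.7, -0.3]
width: 0.601
grip_force: 0.0
```

{"op": "jog_arm", "data": {
  "deltas": [0,0,-0.05,0,0,0,0.2,0,0,-0.1,0,0,0,0.2,-0.03,0.03,-0.12,0,0,0,0.2,-0.03,0.06,-0.12,0,0,0,0.2,-0.03,0.06,-0.12,0,0,0,0.2]
}}

```text
time: 17.55
tool_pos: [0.4036, -0.3408, 0.1834]
tcp_rot: [-2.616, 0.14, -0.038]
wrist_force: [1.0, 0.8, -1.2]
width: 0.596
grip_force: 0.0
```

```bash
python3 - <<'E'
from h import *
plan([])
c=read_camera("top"); corners(c,rest(0,0,.0493),RY); lines(c,(350,450,145,265),22)
q=c["color"]; s=read_camera("side")["color"]
cv2.imwrite("pics/v11.png",np.hstack([cv2.resize(s[150:250,240:400],(400,250),interpolation=cv2.INTER_CUBIC),cv2.resize(q[150:275,300:500],(400,250),interpolation=cv2.INTER_CUBIC)]))
E
```

```text
t 17.55 pos [ 0.4036 -0.3408  0.1834] w 0.596 F [ 1.   0.8 -1.2]
L [[397.0, 173.4], [389.8, 240.0]]
TL [[412.2, 172.6], [404.9, 242.4]]
TR [[435.2, 175.3], [428.1, 245.0]]
R [[440.9, 178.6], [434.1, 245.1]]
[428.4, 241.1, 434.7, 179.4] yaw@.087,.043 [np.float64(174.2), np.float64(174.2)]
[440.4, 178.9, 433.8, 243.5] yaw@.087,.043 [np.float64(-5.9), np.float64(-5.9)]
```

View pics/v11.png

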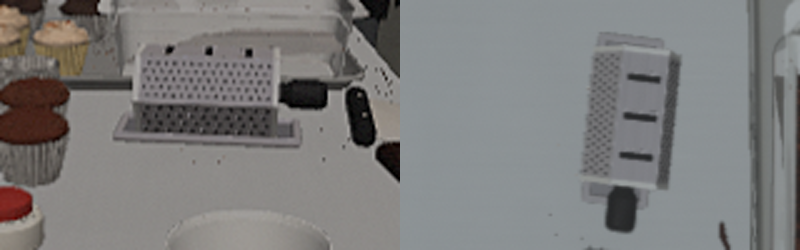

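The picture shows the three slots facing straight up (at about (620,115)). The body is level between the rails, and both measured edges match the fully seated prediction to within 0.5 px.

```bash
python3 -c "
from workcell import finish_job; print(finish_job())"
```

```text
the job is handed in; nothing more can be done
None
```

I rolled the grater over three faces and seated it between the rails with the slots up. The last camera check had it within about 1 mm of centre and in line with the rails. I handed the job in at about 17.6 s, and no verdict was returned.

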